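# Refit the slot nozzle on the crumb vacuum

## Robot

A 7-joint arm with a two-finger parallel gripper is mounted at the origin on the work surface. World frame = base frame: x ahead of the robot, y to its left, z up, the work surface at z = 0. Lengths are in m, angles in rad, forces in N, time in s.
With the tool pointing down it reaches from about 0.425 to 0.825 m from the base axis. Payload 3.6 kg.
Tool frame: the origin (TCP) lies at the centre of the arm's flange, where the gripper is bolted on; the fingertips stand 186 mm ahead of it and the grasp point (between the pads) lies 167 mm ahead of it; z points along the fingers, y is the direction in which the jaws open and shut (so a half turn about z gives the same grasp; the last joint's range is limited). The gripper opens to 93 mm and grips with 3 to 60 N. Pads are 15 mm wide; open, the fingers measure 128 mm over their backs; the gripper's body (75 mm by 188 mm) begins 65 mm behind the grasp point.
Start: joints at [-1.145, 0.615, -0.013, 1.423, 0.008, 1.103, -0.04], TCP at [0.284, 0.584, 0.405] pointing down, gripper open.
Joint ranges: [-3.12, 3.12], [-0.3, 2.06], [-1.34, 1.32], [0.26, 2.42], [-1.36, 4.5], [0.01, 1.98], [-2.84, 2.84]. Speed limits (rad/s): [2.79, 2.79, 3.14, 3.14, 3.14, 3.14, 3.14].

## Interface

Orientations are given as a unit quaternion [x, y, z, w].
In Python, from rig import monitor, viewer, workorder gives the robot as it stands.
- The arm moves only by the shell command python3 -m crank 'ROWS' [FORCE]. ROWS is text: rows parted by semicolons, each of 5 numbers parted by spaces: the shift along the tool's x, y, z in m, then the turn about the tool's z in rad, then the opening, from 0 (shut) to 1 (fully open). In form: dx dy dz roll hand; .... A call has 1 to 10 rows; each row is the pose to reach, as a shift and turn from the pose commanded when the call began, along the tool's axes at that moment; what a row does not reach only later rows make up. A row lasts 1/10 s, in which the tool goes at most 50 mm and 8.59 degrees, less where a joint would pass 70% of its speed; a pose out of reach is approached as far as the arm can. A call with a gripper value outside its range is refused whole. The fingers move at their own pace and stop on an object; FORCE is the grip in N (left out, the last holds). Time passes only in rows, so rows that repeat a pose let the fingers close. It gives the time, the measured TCP pose, the force and the opening at its end, in the units of the state.
- monitor.sense(): the state, without advancing time (a new reading comes with each control period).
- viewer.get_image(name): name is "scene" or "top" or "wrist"; returns a dict with "frame" (480x640x3 uint8, red, green, blue), "range_z" (480x640 float32, m along the optical axis (not along the pixel's ray), 0 where there is no reading), "fx", "fy", "cx", "cy" (pixels), "D" ([k1, k2, p1, p2, k3] as OpenCV has them; the pictures are not rectified), "world_from_camera" (4x4, takes a point from camera to world coordinates). Camera axes: x right, y up, looking along -z (the intrinsics and any distortion apply to the point x, -y, -z); pixel columns grow to the right and rows downward; lengths in m; the calibration is good to about 2 mm. A picture is of the moment at which its call begins.
- workorder.close_job(): hands the job in, once; it reports no verdict.
Trained networks look in a picture, given as the dict that the camera call returned (one of the last four; its "shot" number tells which), for a name from the list of things; names that differ only in an ending like _2 or _b are one class to them, and where a whole thing is asked for, a point or a joint stands for the part that bears it (a point fixed in the world has none). Each returns a list of dicts, best first, with "p" (0 to 1); they miss things now and then, are a little off and sometimes report something else, mostly with a low value. They report only what shows in the picture. A call takes as long as a camera call.
- viewer.boxes_of(picture, name): "xyz" ([x, y, z] in m, in the coordinates of the camera as it stood for that picture, good to about 4 mm: the middle of the surface that is visible of it).
- viewer.place_of(picture, name): "xyz" ([x, y, z] in m, in the coordinates of the camera as it stood for that picture, good to about 4 mm: a listed point, or the origin of a listed thing).
The state is a dict: "t": time; "qpos": joint angles; "dq": joint speeds; "tau": joint torques, N m; "eef_pos": TCP position; "ee_rot": TCP orientation; "ft_force": force on the tool from outside, world axes, zero at the start; "torque": the same for the moment, N m; "finger_gap": finger opening in m.
Only numpy, scipy, OpenCV 4.12 (cv2) and the standard library are available. Lean on these libraries where they do the work, as an engineer would, in place of code of your own. Each camera call takes 0.05 s, during which the arm holds its last target.

## Task

Fit the short slot nozzle (not the wide one) onto the inlet of the crumb vacuum: slip it over the inlet with its hole on the button's side, press the spring button in with a finger while you slide the nozzle down over it, then push the nozzle home against its rubber seal until the button pops right out through the hole. Go gently, never ramming or squeezing the nozzle hard against the vacuum, let go, and leave everything else on the bar where it is.

Things in the scene. Friction and masses are not known exactly. Their poses are not given: they have to be found in the camera images.
- vac: Cordless crumb vacuum, pale grey, upright, nose up, in a fixed black charging dock 120 mm across, where it stands on sprung contacts: pushed down it gives several mm before it stops, then springs back. Origin on its axis, at bar level; z up the axis, +x to the side with the spring button. Going up: dock to 40 mm, body 72 mm across to 154 mm, neck 38 mm across from 164 to 200 mm, a shoulder at 200 mm, then the narrower inlet tube.
- inlet (a point): Point on the vacuum's axis at the shoulder, 200 mm above the bar; axes as vac. On the shoulder lies a rubber seal ring 5 mm thick, which gives under the nozzle's rim: 5 N at first touch, 1.5 N more per mm; the nozzle locks once pushed (about 14 N in all) to 1.5 mm or less above the shoulder. The inlet tube: 32 mm outside diameter for 41 mm above the shoulder, then a taper to 25 mm, top at 47 mm. Smooth plastic.
- snap_tip (a point): Tip of the steel spring button (12 mm diameter, straight sides, cone-shaped top 4 mm high) on the inlet's side towards the vacuum's +x, its centre line 16 mm above the shoulder. At rest the tip is 23 mm from the axis, 3.5 mm further out than the outside of a fitted nozzle. Not pressed, it blocks the nozzle's rim, which then hangs on it, tilted by some 7 degrees, about 20 mm above the shoulder.
- snap (a joint): How far the spring button is pressed in, m: 0 = fully out, 0.0075 = end stop. Spring: 2 N at first touch, 0.6 N more per mm. Pressed level with the nozzle's outside its top slips under the rim with about 10 N of downward push. It is wholly under the wall (pressed about 5 mm) with the rim 9 to 13 mm above the shoulder, and stays so. A finger over the hole keeps it from popping out.
- nozzle: The slot nozzle to fit, mid-grey plastic, 60 g, 62 mm tall, loose, standing with its open round end down. Origin at the centre of its lower rim; z up its axis, +x to the side with the hole. Lower 49 mm: a round sleeve, 39 mm outside, 34 mm inside (1 mm play all round on the inlet). Above: a closed head narrowing to a flat mouth 20 mm (x) by 40 mm (y). The hole is 15 mm across, 16 mm above the rim.
- nozzle_mid (a point): The middle of the slot nozzle: on its axis, 31 mm above its lower rim. Axes as nozzle.
- wide_nozzle: Another nozzle with the same sleeve but a wide T-shaped mouth 98 mm long, 73 mm tall, standing upright; not wanted, leave it alone. Origin at the centre of its lower rim.
- turntable: White plastic turntable 260 mm across, 26 mm high; leave alone. Origin at the centre of its underside.
- bowl: Shallow white ceramic bowl, 150 mm across, 45 mm high, on the turntable; leave alone. Origin at the centre of its underside.
- spice_jar: Glass spice jar with a twist cap, 44 mm across, 85 mm high, on the turntable; leave alone. Origin at the centre of its underside.
- scoop: Stainless steel scoop lying on the bar, bowl 42 mm across, 24 mm high, flat handle 118 mm long towards its -x; leave alone. Origin under its bowl.
- silicone_brush: Red silicone brush lying on the bar, 204 mm long, 16 mm high, its handle towards its -x; leave alone. Origin under it, 90 mm from the handle's end.
- bamboo_box: Small bamboo box with a sliding lid, 100 x 160 x 63 mm; leave alone. Origin at the centre of its underside.
- mug: Blue mug, 82 mm across, 90 mm high, handle towards its +y; leave alone. Origin at the centre of its underside.

How it is judged:
By the outcome, as a careful person would: the job done as asked, in the order asked, and still so for the second after the job is handed in, with the robot touching nothing.
It also fails if it takes over 58 s, if anything falls off the work surface, if the arm or the gripper's body presses on something with over 40 N, if the wrist force passes 120 N, or if a joint passes its speed limit or range.

## Working session

There is one attempt and no reset: what is moved stays moved. The work goes in short steps, Python scripts to look and compute and a shell command to move; the robot and the scene stay as the last step left them, time stands still between calls to the robot, and variables do not carry over. Pictures are saved under pics/ and viewed, and the job is handed in when it is done.

```bash
ls; mkdir -p pics; cat > h.py <<'E'
import numpy as np, cv2
from rig import monitor, viewer, workorder
def snap(name,fn=None):
    p=viewer.get_image(name)
    if fn: cv2.imwrite('pics/'+fn,cv2.cvtColor(p['frame'],cv2.COLOR_RGB2BGR))
    return p
def w(p,xyz):
    return (np.array(p['world_from_camera'])@np.r_[xyz,1])[:3]
def proj(p,X):
    c=np.linalg.inv(np.array(p['world_from_camera']))@np.r_[X,1]
    c=c[:3]*[1,-1,-1]
    K=np.array([[p['fx'],0,p['cx']],[0,p['fy'],p['cy']],[0,0,1]])
    return cv2.projectPoints(c.reshape(1,3),np.zeros(3),np.zeros(3),K,np.array(p['D'],float))[0].ravel()
def cloud(p,u0,u1,v0,v1):
    K=np.array([[p['fx'],0,p['cx']],[0,p['fy'],p['cy']],[0,0,1]])
    vv,uu=np.mgrid[v0:v1,u0:u1]
    z=p['range_z'][v0:v1,u0:u1].ravel()
    uv=np.stack([uu.ravel(),vv.ravel()],1).astype(float)
    n=cv2.undistortPoints(uv.reshape(-1,1,2),K,np.array(p['D'],float)).reshape(-1,2)
    ok=z>0
    P=np.stack([n[:,0]*z,-n[:,1]*z,-z,np.ones_like(z)],1)[ok]
    return (P@np.array(p['world_from_camera']).T)[:,:3],uv[ok]
E
cat > a.py <<'E'
from h import *
for c in ['scene','top','wrist']:
    p=snap(c,c+'0.png')
    print(c,np.round(w(p,[0,0,0]),3))
    for n in ['vac','inlet','snap_tip','nozzle','nozzle_mid','wide_nozzle']:
        for f in (viewer.place_of,viewer.boxes_of):
            if f is viewer.boxes_of and n in('inlet','snap_tip'): continue
            try:
                for r in f(p,n)[:2]:
                    X=w(p,r['xyz']); print(n,f.__name__[:5],round(r['p'],2),np.round(X,3),np.round(proj(p,X)))
            except Exception as e: print(n,e)
print(monitor.sense())
E
python3 a.py
```

```text
pics
scene [ 1.454 -0.133  0.793]
vac call 0.66 [0.583 0.039 0.006] [327. 284.]
vac call 0.29 [0.607 0.054 0.218] [336. 216.]
vac call 0.67 [0.607 0.034 0.144] [327. 245.]
vac call 0.56 [0.678 0.354 0.019] [468. 290.]
inlet call 0.96 [0.584 0.043 0.198] [329. 218.]
snap_tip call 0.5 [ 0.491 -0.107  0.   ] [264. 269.]
snap_tip call 0.46 [0.604 0.052 0.22 ] [335. 214.]
nozzle call 0.73 [ 0.605 -0.189  0.   ] [233. 305.]
nozzle call 0.91 [ 0.618 -0.189  0.047] [231. 294.]
nozzle call 0.3 [ 0.503 -0.105  0.066] [263. 252.]
nozzle_mid call 0.95 [ 0.604 -0.187  0.032] [232. 294.]
nozzle_mid call 0.3 [ 0.429  0.268 -0.002] [399. 239.]
nozzle_mid call 0.55 [ 0.618 -0.187  0.048] [231. 293.]
wide_nozzle call 0.96 [ 0.488 -0.107  0.001] [263. 269.]
wide_nozzle call 0.59 [ 0.501 -0.108  0.063] [262. 252.]
top [0.471 0.018 1.435]
vac call 0.92 [ 0.584  0.04  -0.001] [303. 245.]
vac call 0.74 [0.579 0.042 0.152] [301. 242.]
inlet call 0.95 [0.586 0.041 0.197] [301. 237.]
nozzle call 0.22 [ 0.763 -0.011  0.002] [325. 174.]
nozzle call 0.6 [ 0.424 -0.36   0.028] [466. 312.]
nozzle call 0.49 [ 0.604
[... 282 characters left out ...]
 1.65, 'qpos': array([-1.14449088,  0.61487622, -0.01258839,  1.42339066,  0.00807219,
        1.10343525, -0.04039803]), 'dq': array([-4.87248521e-04, -2.10896968e-05, -3.94536760e-04,  1.43345530e-03,
        1.65128048e-03, -6.26493134e-05,  1.39921333e-03]), 'tau': array([-8.51972163e-05, -4.58817101e+01,  2.08894685e-01, -1.66031635e+01,
       -6.11036899e-02,  1.32428866e-02,  3.92995162e-05]), 'eef_pos': array([0.2843442 , 0.58448021, 0.4047588 ]), 'ee_rot': array([ 2.24462696e-01,  9.74482681e-01, -2.37982745e-05, -3.26020024e-05]), 'ft_force': array([ 0.40408182, -0.16460259,  0.22600435]), 'torque': array([ 0.02384351, -0.01424574, -0.0418315 ]), 'finger_gap': 0.09315134548005456}
```

View pictures.

View pics/scene0.png

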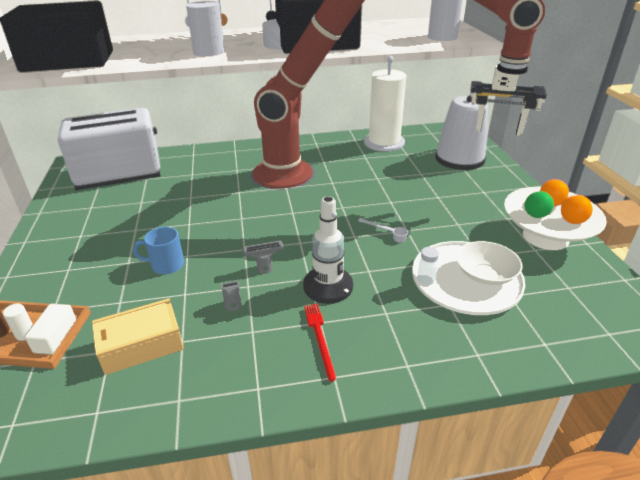

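View pics/top0.png

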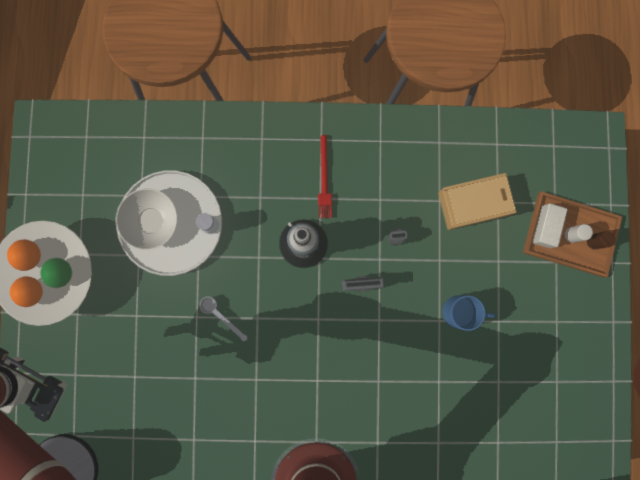

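View pics/wrist0.png

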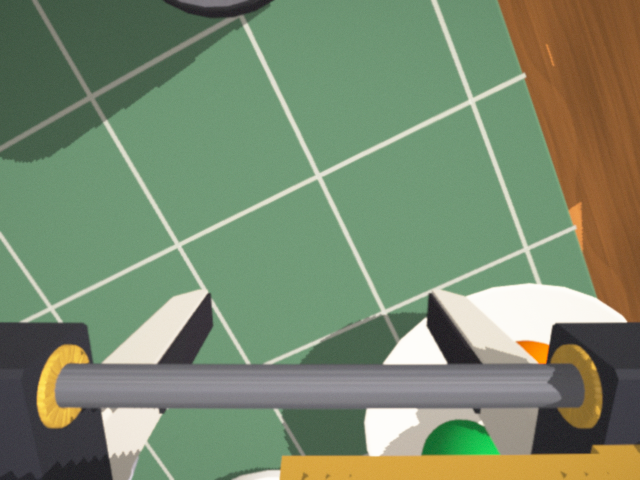

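```bash
python3 - <<'E'
import cv2
a=cv2.imread('pics/scene0.png');b=cv2.imread('pics/top0.png')
cv2.imwrite('pics/c1.png',cv2.resize(a[190:320,200:360],None,fx=5,fy=4.6,interpolation=cv2.INTER_CUBIC)[:600,:800])
cv2.imwrite('pics/c2.png',cv2.resize(b[200:320,260:420],None,fx=5,fy=5,interpolation=cv2.INTER_CUBIC))
E
```

```text
(no output)
```

View pics/c1.png

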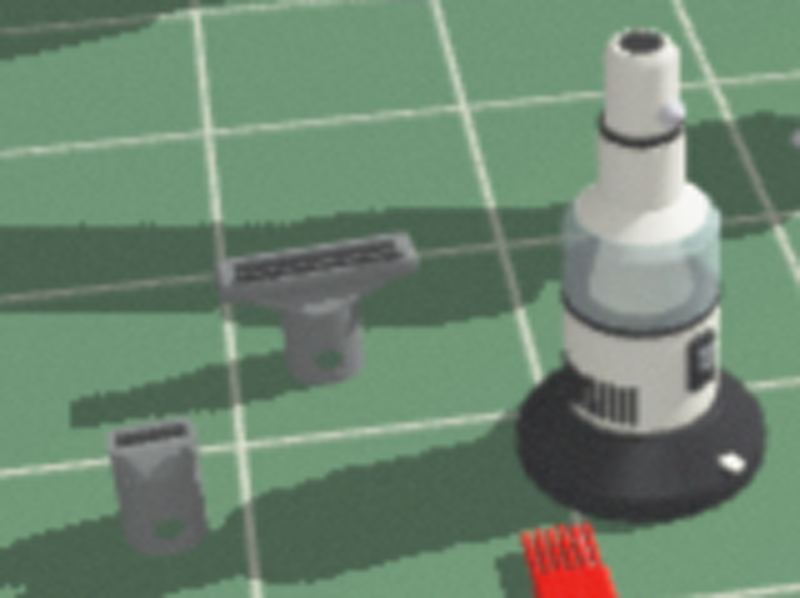

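View pics/c2.png

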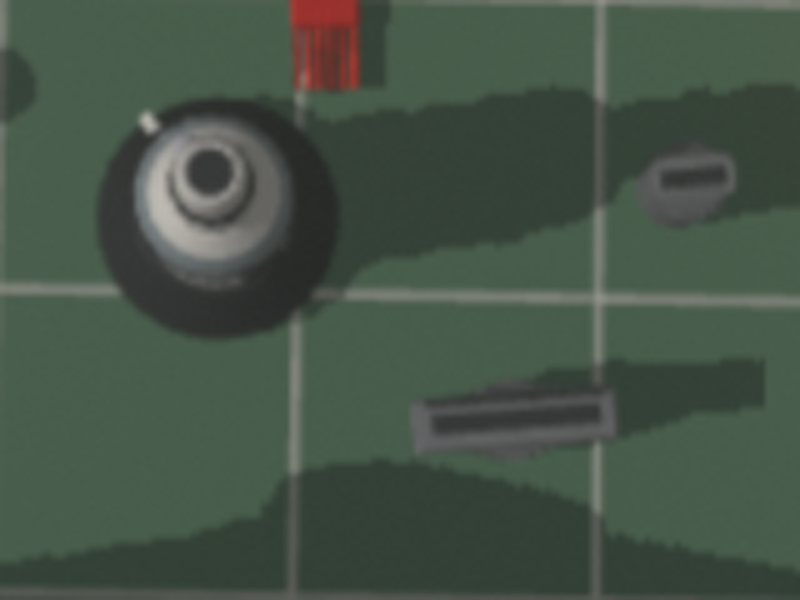

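```bash
cat >> h.py <<'E'
def save(p,fn): 
    import pickle; pickle.dump({k:p[k] for k in p},open(fn,'wb'))
def load(fn):
    import pickle; return pickle.load(open(fn,'rb'))
def R():
    from scipy.spatial.transform import Rotation
    s=monitor.sense(); return s,Rotation.from_quat(s['ee_rot']).as_matrix()
def goto(x,y,z,yaw):
    "delta for TCP target; yaw = world yaw (deg) of tool y axis"
    s,r=R(); d=r.T@(np.array([x,y,z])-s['eef_pos'])
    y0=np.degrees(np.arctan2(r[1,1],r[0,1])); dy=(yaw-y0+180)%360-180
    print('pos',np.round(s['eef_pos'],4),'yaw',round(y0,2),'delta',np.round(d,4),'roll',round(-np.radians(dy),4),'tilt',np.round(r[:,2],4))
E
python3 - <<'E'
from h import *
for c in ['scene','top','wrist']:
    p=snap(c); save(p,c+'0.pkl')
    if c=='wrist':
        s,r=R(); M=np.array(p['world_from_camera'])
        T=np.eye(4);T[:3,:3]=r;T[:3,3]=s['eef_pos']
        print(np.round(np.linalg.inv(T)@M,4)); print(p['fx'],p['cx'],p['cy'])
t=load('top0.pkl')
P,uv=cloud(t,375,420,215,255)
m=P[:,2]>0.055; Q=P[m]; print(len(Q),Q.mean(0),Q.max(0),Q.min(0))
m=P[:,2]>0.058;
box=cv2.minAreaRect(P[m][:,:2].astype(np.float32)*1000); print(box)
P,uv=cloud(t,275,330,215,275)
m=P[:,2]>0.24; print(m.sum(),P[m].mean(0),cv2.minEnclosingCircle(P[m][:,:2].astype(np.float32)*1000))
s=load('scene0.pkl')
P,uv=cloud(s,315,350,190,250)
for z in (0.203,0.21,0.216,0.222,0.23):
    m=abs(P[:,2]-z)<0.003; print(z,np.round(P[m][:,:2]*1000)[::3].tolist()[:40])
E
```

```text
[[-4.000e-04  9.656e-01  2.602e-01  7.230e-02]
 [ 1.000e+00  2.000e-04  7.000e-04 -1.000e-03]
 [ 6.000e-04  2.602e-01 -9.656e-01  2.100e-02]
 [ 0.000e+00  0.000e+00  0.000e+00  1.000e+00]]
414.68965566225194 319.2370966403859 248.41547985157334
177 [ 0.60536273 -0.18751252  0.06031385] [ 0.62148385 -0.16752106  0.06886562] [ 0.59011757 -0.2070752   0.0550172 ]
((606.6317138671875, -187.1830291748047), (28.99363136291504, 39.398006439208984), 2.260157346725464)
171 [0.58569119 0.04010436 0.2455773 ] ((585.9957885742188, 40.28535842895508), 15.74928092956543)
0.203 [[576.0, 24.0], [590.0, 21.0], [588.0, 22.0], [596.0, 29.0], [601.0, 50.0], [593.0, 21.0], [601.0, 28.0], [603.0, 41.0], [602.0, 48.0], [598.0, 24.0], [605.0, 34.0], [602.0, 41.0], [605.0, 47.0], [602.0, 30.0], [604.0, 36.0], [605.0, 45.0]]
0.21 [[584.0, 23.0], [586.0, 22.0], [599.0, 44.0], [597.0, 27.0], [597.0, 33.0], [600.0, 41.0], [599.0, 48.0], [594.0, 23.0], [597.0, 31.0], [604.0, 36.0], [601.0, 43.0], [600.0, 50.0], [600.0, 35.0], [602.0, 43.0]]
0.216 [[588.0, 24.0], [595.0, 25.0], [600.0, 41.0], [599.0, 31.0], [601.0, 37.0], [600.0, 44.0], [605.0, 53.0], [598.0, 31.0], [600.0, 37.0], [601.0, 48.0], [603.0, 39.0]]
0.222 [[588.0, 24.0], [594.0, 25.0], [598.0, 50.0], [598.0, 27.0], [600.0, 37.0], [601.0, 45.0], [602.0, 52.0], [597.0, 27.0], [599.0, 33.0], [604.0, 38.0], [602.0, 45.0], [604.0, 51.0], [602.0, 32.0], [600.0, 39.0], [602.0, 47.0], [606.0, 53.0]]
0.23 [[587.0, 24.0], [588.0, 24.0], [596.0, 51.0], [598.0, 27.0], [600.0, 33.0], [600.0, 44.0], [597.0, 27.0], [602.0, 32.0], [600.0, 39.0], [599.0, 46.0], [599.0, 31.0], [603.0, 39.0]]
```

```bash
python3 -c "
from h import *
goto(0.597,0.025,0.55,35)"
```

```text
pos [0.2843 0.5845 0.4047] yaw 64.06 delta [-0.5259 -0.3664 -0.1453] roll 0.5072 tilt [-1.e-04 -1.e-04 -1.e+00]
```

```bash
python3 -m crank '-0.02 -0.01 -0.04 0.05 0.7; -0.526 -0.366 -0.145 0.507 0.7; -0.526 -0.366 -0.145 0.507 0.7; -0.526 -0.366 -0.145 0.507 0.7; -0.526 -0.366 -0.145 0.507 0.7; -0.526 -0.366 -0.145 0.507 0.7; -0.526 -0.366 -0.145 0.507 0.7; -0.526 -0.366 -0.145 0.507 0.7; -0.526 -0.366 -0.145 0.507 0.7; -0.526 -0.366 -0.145 0.507 0.7' 10; python3 -c "
from h import *
goto(0.597,0.025,0.55,35)"
```

```text
t: 2.8
eef_pos: [0.5131, 0.1766, 0.5208]
ee_rot: [0.462, 0.887, 0.0, 0.0]
ft_force: [1.2, 0.7, 0.1]
finger_gap: 0.0654
pos [0.5131 0.1766 0.5208] yaw 35.03 delta [-0.1723 -0.0183 -0.0293] roll 0.0005 tilt [ 6.e-04  5.e-04 -1.e+00]
```

```bash
python3 -m crank '-0.172 -0.018 -0.029 0 0.7; -0.172 -0.018 -0.029 0 0.7; -0.172 -0.018 -0.029 0 0.7; -0.172 -0.018 -0.029 0 0.7; -0.172 -0.018 -0.029 0 0.7; -0.172 -0.018 -0.029 0 0.7' ; cat > b.py <<'E'
import sys
from h import *
p=snap('wrist',sys.argv[1]+'.png'); save(p,sys.argv[1]+'.pkl')
for n in sys.argv[2:]:
    for r in viewer.place_of(p,n)[:2]:
        X=w(p,r['xyz']); print(n,round(r['p'],2),np.round(X,4),np.round(proj(p,X)))
goto(0.597,0.025,0.55,35)
E
python3 b.py w1 vac inlet snap_tip
```

```text
t: 3.4
eef_pos: [0.5965, 0.0274, 0.5488]
ee_rot: [0.462, 0.887, 0.0, -0.001]
ft_force: [-0.1, 1.0, -0.6]
finger_gap: 0.065
inlet 0.63 [0.5811 0.0379 0.1945] [313. 207.]
snap_tip 0.67 [0.6055 0.0512 0.2151] [348. 215.]
pos [0.5961 0.0293 0.5489] yaw 35.21 delta [-0.004  -0.0017 -0.0011] roll 0.0037 tilt [-6.0e-04  1.1e-03 -1.0e+00]
```

View pics/w1.png

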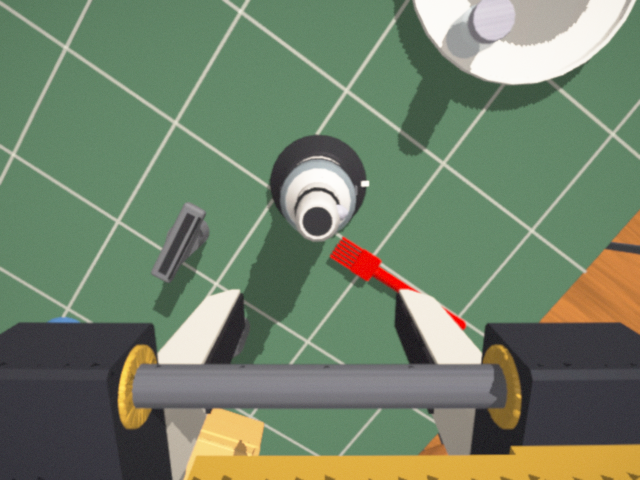

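```bash
python3 - <<'E'
from h import *
p=load('w1.pkl')
a=cv2.cvtColor(p['frame'],cv2.COLOR_RGB2BGR)
cv2.imwrite('pics/c3.png',cv2.resize(a[125:250,260:380],None,fx=6,fy=4.8,interpolation=cv2.INTER_CUBIC))
# tube top ring circle fit
P,uv=cloud(p,285,350,195,245)
top=P[(P[:,2]>0.243)]; print('top',len(top),top.mean(0),cv2.minEnclosingCircle(top[:,:2].astype(np.float32)*1000))
# body ring at z .154 and white mark
P,uv=cloud(p,265,375,130,250)
col=p['frame'][uv[:,1].astype(int),uv[:,0].astype(int)].astype(int)
m=(col.min(1)>180)&(uv[:,0]>357); print('mark',m.sum(),P[m].mean(0))
d=(col.max(1)<60)&(P[:,2]<0.06)&(P[:,2]>0.03); 
m=(P[:,2]<0.045)&(P[:,2]>0.008)
print('dock',cv2.minEnclosingCircle(P[m][:,:2].astype(np.float32)*1000))
c=np.array([.585,.041])
for z0,z1 in((.203,.21),(.21,.214),(.214,.218),(.218,.222),(.222,.23)):
    m=(P[:,2]>z0)&(P[:,2]<z1); Q=P[m][:,:2]-c; r=np.hypot(*Q.T)*1e3; th=np.degrees(np.arctan2(Q[:,1],Q[:,0]))
    o=np.argsort(-r)[:6]; print(z0,m.sum(),np.round(r[o],1),np.round(th[o]),uv[m][o].astype(int).tolist())
E
```

```text
top 1252 [0.58493143 0.03935467 0.24592514] ((585.1610717773438, 38.933170318603516), 14.57464599609375)
mark 40 [0.63009898 0.07297753 0.02236653]
dock ((605.682373046875, 33.30192947387695), 80.5452651977539)
0.203 244 [20.  19.5 19.3 19.1 18.9 18.8] [-125. -129. -131. -134. -136. -153.] [[295, 217], [295, 215], [295, 214], [295, 213], [295, 212], [295, 205]]
0.21 24 [15.6 15.1 14.8 14.5 14.5 14.4] [-168.  172.  170.  145.  163.  152.] [[300, 202], [304, 197], [305, 196], [312, 192], [307, 195], [310, 193]]
0.214 56 [21.8 21.6 21.5 21.5 21.5 21.4] [27. 29. 37. 31. 33. 35.] [[347, 215], [347, 214], [347, 210], [347, 213], [347, 212], [347, 211]]
0.218 110 [20.7 20.6 20.4 20.2 20.1 20. ] [31. 34. 23. 25. 27. 30.] [[346, 213], [346, 212], [345, 217], [345, 216], [345, 215], [345, 214]]
0.222 54 [16.2 16.1 16.  15.6 15.3 15.3] [  25.   27. -162. -167. -173.  174.] [[340, 216], [340, 215], [298, 206], [299, 205], [300, 204], [303, 199]]
```

View pics/c3.png

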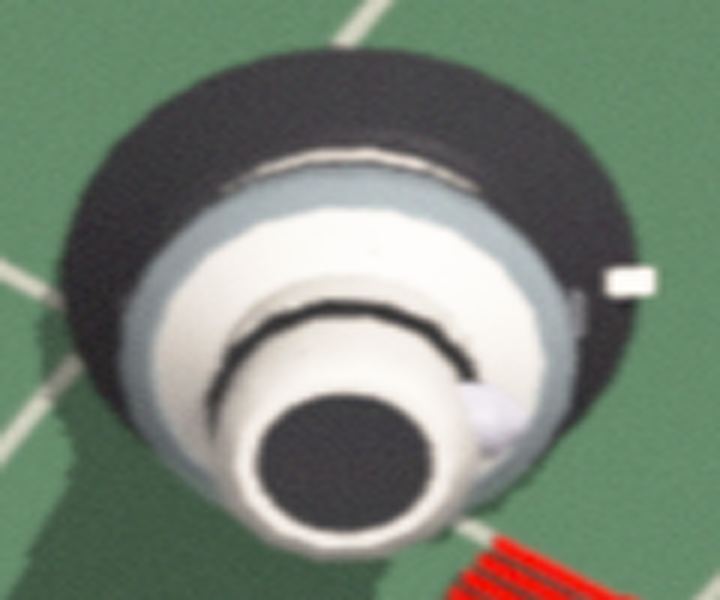

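```bash
python3 -c "
from h import *
goto(0.607,-0.21,0.36,3)"
```

```text
pos [0.5961 0.0293 0.5489] yaw 35.21 delta [-0.2021 -0.1291  0.1887] roll 0.5622 tilt [-6.0e-04  1.1e-03 -1.0e+00]
```

```bash
python3 -m crank '-0.206 -0.131 0.188 0.562 0.7; -0.206 -0.131 0.188 0.562 0.7; -0.206 -0.131 0.188 0.562 0.7; -0.206 -0.131 0.188 0.562 0.7; -0.206 -0.131 0.188 0.562 0.7; -0.206 -0.131 0.188 0.562 0.7; -0.206 -0.131 0.188 0.562 0.7; -0.206 -0.131 0.188 0.562 0.7; -0.206 -0.131 0.188 0.562 0.7' ; python3 b.py w2 nozzle nozzle_mid
python3 - <<'E'
from h import *
p=load('w2.pkl')
a=cv2.cvtColor(p['frame'],cv2.COLOR_RGB2BGR)
u,v=proj(p,[.605,-.187,.04]).astype(int); print(u,v)
cv2.imwrite('pics/c4.png',cv2.resize(a[max(v-75,0):v+75,u-90:u+90],None,fx=4,fy=4,interpolation=cv2.INTER_CUBIC))
P,uv=cloud(p,u-80,u+80,max(v-75,0),v+75)
for z in (.045,.05,.055,.058):
    m=P[:,2]>z; print(z,m.sum(),P[m].mean(0),cv2.minAreaRect(P[m][:,:2].astype(np.float32)*1000))
E
```

```text
t: 4.5
eef_pos: [0.6084, -0.2143, 0.362]
ee_rot: [0.688, 0.725, 0.001, 0.0]
ft_force: [0.3, 0.3, 0.3]
finger_gap: 0.0648
nozzle 0.77 [ 0.6057 -0.1897 -0.0017] [318. 195.]
nozzle_mid 0.68 [ 0.6034 -0.189   0.0279] [315. 200.]
pos [ 0.6083 -0.2143  0.3626] yaw 3.03 delta [ 0.2396  0.0019 -0.1873] roll -0.558 tilt [ 2.9e-03  7.0e-04 -1.0e+00]
316 199
0.045 2511 [ 0.60487621 -0.18815934  0.05900131] ((604.8313598632812, -188.75497436523438), (38.44169235229492, 38.8228645324707), 52.18134689331055)
0.05 2375 [ 0.60477354 -0.1882573   0.05961002] ((604.181884765625, -188.88162231445312), (36.13022994995117, 39.92731475830078), 3.0120017528533936)
0.055 2102 [ 0.60477591 -0.18837083  0.06051329] ((604.6480712890625, -188.9893341064453), (29.558183670043945, 40.08442687988281), 9.030186653137207)
0.058 1876 [ 0.60485583 -0.18848201  0.06099077] ((604.9053344726562, -188.93177795410156), (24.59031867980957, 39.959754943847656), 6.880855083465576)
```

View pics/c4.png

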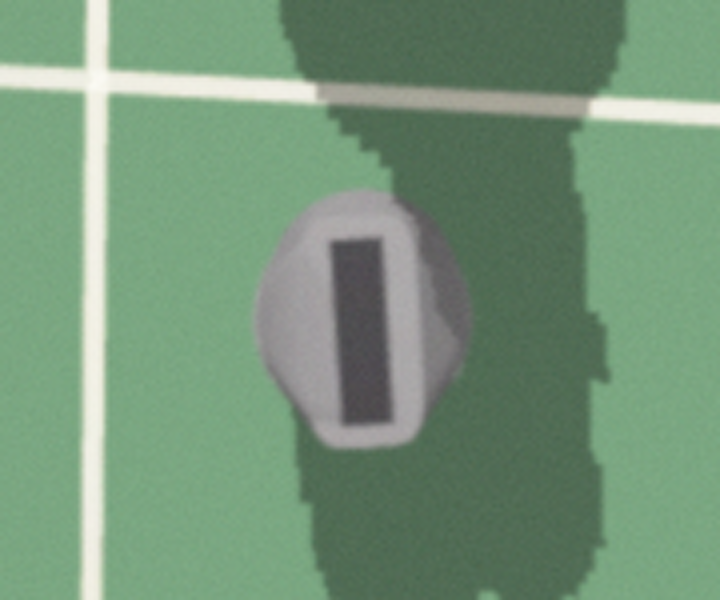

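View pics/w2.png

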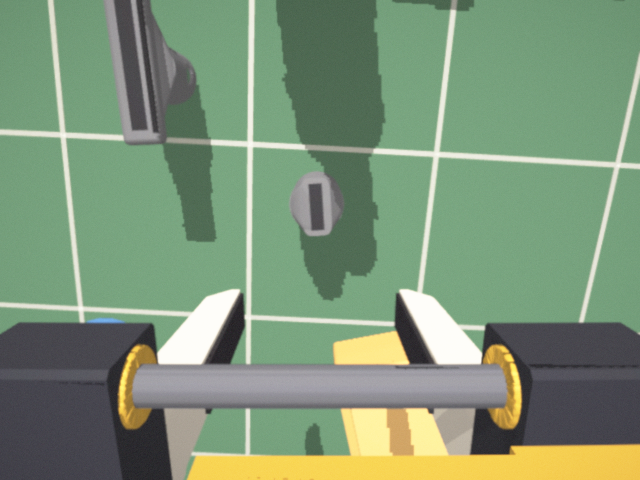

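```bash
python3 -c "
from h import *
goto(0.605,-0.188,0.204,6.2)"
```

```text
pos [ 0.6083 -0.2143  0.3626] yaw 3.03 delta [ 0.0263 -0.0024  0.1586] roll -0.0553 tilt [ 2.9e-03  7.0e-04 -1.0e+00]
```

```bash
python3 -m crank '0.026 -0.003 0.04 -0.055 0.7; 0.026 -0.003 0.08 -0.055 0.7; 0.026 -0.003 0.1 -0.055 0.7; 0.026 -0.003 0.1 -0.055 0.7; 0.026 -0.003 0.1 -0.055 0.7' ; python3 -c "
from h import *
p=snap('wrist','w3.png');save(p,'w3.pkl')
goto(0.605,-0.188,0.204,6.2)"
```

```text
t: 5.15
eef_pos: [0.6038, -0.1902, 0.2623]
ee_rot: [0.669, 0.743, 0.0, 0.001]
ft_force: [0.6, -0.1, 0.7]
finger_gap: 0.0649
pos [ 0.604  -0.1907  0.263 ] yaw 6.01 delta [0.0027 0.0011 0.059 ] roll -0.0034 tilt [ 0.0035 -0.0011 -1.    ]
```

View pics/w3.png

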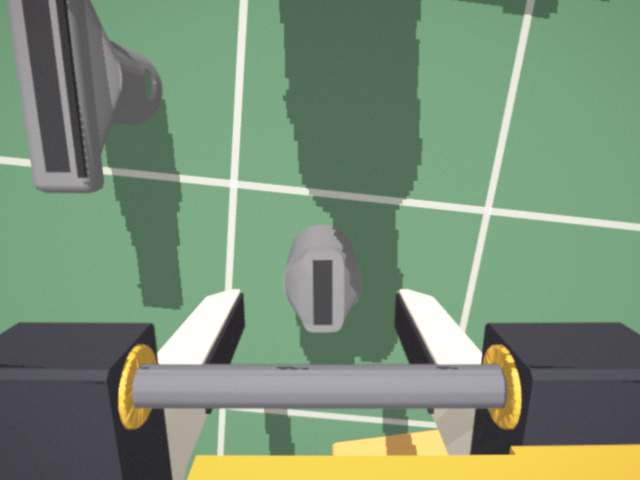

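```bash
python3 -m crank '0.002 0.001 0.04 0 0.7; 0.002 0.001 0.059 0 0.7; 0.002 0.001 0.059 0 0.7; 0.002 0.001 0.059 0 0.25; 0.002 0.001 0.059 0 0.25; 0.002 0.001 0.059 0 0.25; 0.002 0.001 0.059 0 0.25; 0.002 0.001 0.059 0 0.25' 15; python3 -c "
from h import *
p=snap('wrist','w4.png');save(p,'w4.pkl')
goto(0.605,-0.188,0.204,6.2)"
```

```text
t: 6.0
eef_pos: [0.6044, -0.189, 0.2034]
ee_rot: [0.669, 0.743, 0.0, 0.001]
ft_force: [-0.7, 0.2, 5.6]
finger_gap: 0.0395
pos [ 0.6044 -0.189   0.2034] yaw 5.97 delta [ 0.0009  0.0007 -0.0006] roll -0.004 tilt [ 2.2e-03 -7.0e-04 -1.0e+00]
```

View pics/w4.png

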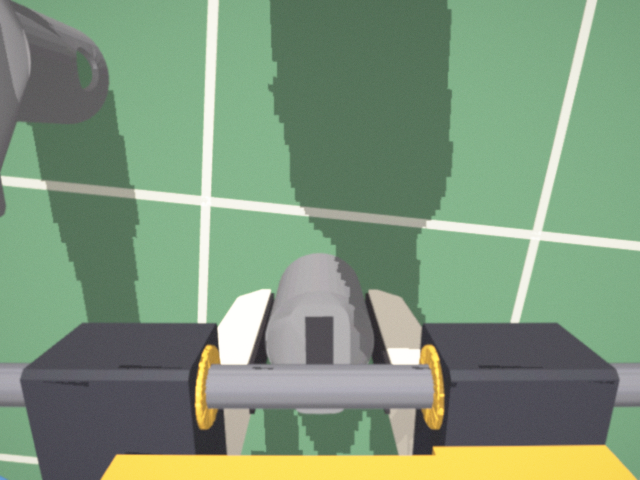

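```bash
python3 -m crank '0 0 -0.05 0 0.25; 0 0 -0.1 0 0.25; 0 0 -0.15 0 0.25; 0 0 -0.2 0 0.25; 0 0 -0.25 0 0.25; 0 0 -0.29 0 0.25;  0 0 -0.29 0 0.25' 15; python3 -c "
from h import *
print(monitor.sense()['finger_gap'],monitor.sense()['ft_force'])
goto(0.585,0.040,0.48,36)"
```

```text
t: 6.75
eef_pos: [0.604, -0.1896, 0.499]
ee_rot: [0.669, 0.743, 0.003, 0.006]
ft_force: [0.0, -0.3, 0.2]
finger_gap: 0.0391
0.03909377816127533 [ 0.01039616 -0.29984091  0.18628506]
pos [ 0.604  -0.1896  0.499 ] yaw 5.95 delta [0.2305 0.0046 0.0178] roll -0.5245 tilt [ 0.0126 -0.0044 -0.9999]
```

```bash
python3 -m crank '0.045 0 0 -0.1 0.25; 0.09 0.001 0 -0.25 0.25; 0.135 0.003 0 -0.4 0.25; 0.18 0.004 0.01 -0.524 0.25; 0.23 0.004 0.02 -0.524 0.25; 0.23 0.004 0.02 -0.524 0.25; 0.23 0.004 0.02 -0.524 0.25; 0.23 0.004 0.02 -0.524 0.25' 15; python3 -c "
from h import *
for c in('wrist','scene','top'):
  p=snap(c,c+'5.png');save(p,c+'5.pkl')
goto(0.585,0.040,0.48,36)"
python3 - <<'E'
import cv2
a=cv2.imread('pics/scene5.png')
cv2.imwrite('pics/c5.png',cv2.resize(a[140:260,260:420],None,fx=5,fy=5,interpolation=cv2.INTER_CUBIC))
E
```

```text
t: 7.55
eef_pos: [0.584, 0.039, 0.4714]
ee_rot: [0.455, 0.89, -0.001, -0.0]
ft_force: [-0.3, -0.8, -0.7]
finger_gap: 0.0389
pos [0.5841 0.0385 0.472 ] yaw 35.79 delta [ 0.0007  0.0016 -0.008 ] roll -0.0037 tilt [ 1.e-04 -9.e-04 -1.e+00]
```

View pics/wrist5.png

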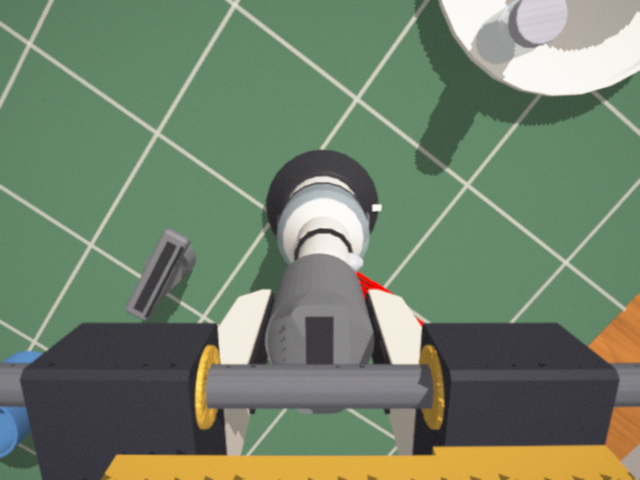

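View pics/c5.png

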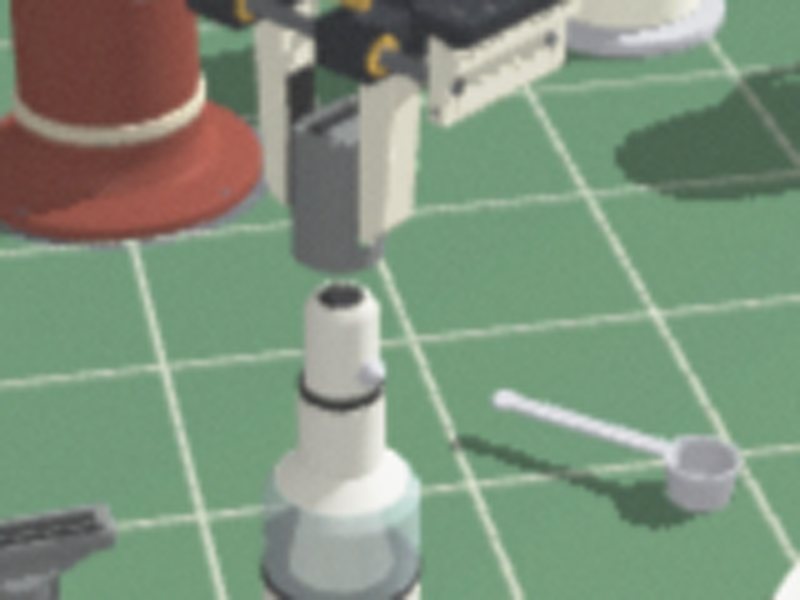

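```bash
python3 -m crank '0.001 0.0017 0.0 -0.003 0.25; 0.001 0.0017 0.01 -0.003 0.25; 0.001 0.0017 0.018 -0.003 0.25; 0.001 0.0017 0.026 -0.003 0.25; 0.001 0.0017 0.030 -0.003 0.25; 0.001 0.0017 0.030 -0.003 0.25' 15; python3 -c "
from h import *
goto(0.585,0.040,0.43,36)
for c in('scene',):
  p=snap(c,c+'6.png');save(p,c+'6.pkl')
"
python3 - <<'E'
import cv2
a=cv2.imread('pics/scene6.png')
cv2.imwrite('pics/c6.png',cv2.resize(a[140:260,260:420],None,fx=5,fy=5,interpolation=cv2.INTER_CUBIC))
E
```

```text
t: 8.3
eef_pos: [0.5852, 0.0412, 0.442]
ee_rot: [0.453, 0.891, -0.001, 0.001]
ft_force: [1.1, -1.8, 2.7]
finger_gap: 0.0388
pos [0.5852 0.0412 0.442 ] yaw 36.1 delta [-0.0008 -0.0009  0.012 ] roll 0.0017 tilt [ 0.0014 -0.0021 -1.    ]
```

View pics/c6.png

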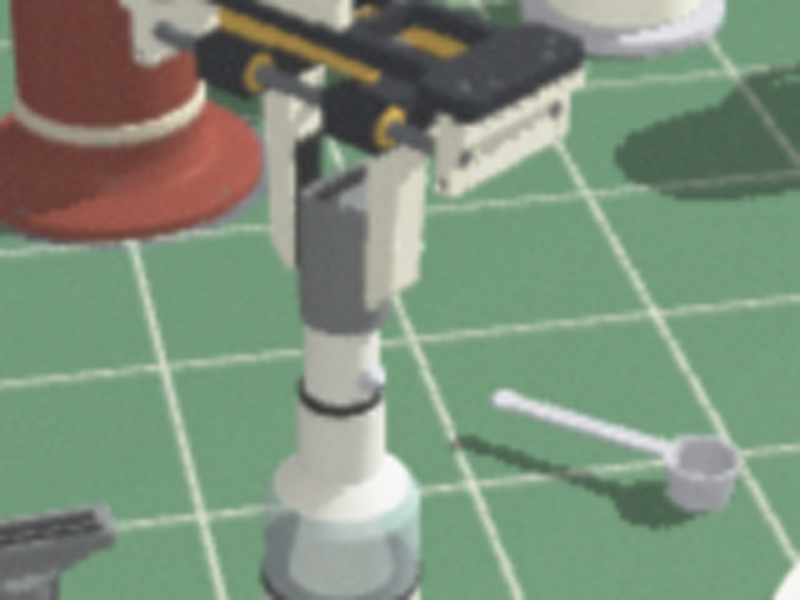

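```bash
python3 -m crank '-0.001 -0.0003 0.003 0 0.25; -0.001 -0.0003 0.008 0 0.25; -0.001 -0.0003 0.012 0 0.25; -0.001 -0.0003 0.012 0 0.25' 15; python3 -c "
from h import *
goto(0.585,0.040,0.43,36)
"
```

```text
t: 8.75
eef_pos: [0.5854, 0.0406, 0.4295]
ee_rot: [0.453, 0.891, -0.001, 0.0]
ft_force: [3.0, -4.4, 1.0]
finger_gap: 0.0385
pos [0.5854 0.0406 0.4295] yaw 36.12 delta [-0.0003 -0.0007 -0.0005] roll 0.002 tilt [ 4.0e-04 -1.4e-03 -1.0e+00]
```

```bash
python3 -m crank '-0.0015 0 0 0 0.25; -0.0015 0 0 0 0.25;-0.0015 0 0 0 0.25' 15; python3 -c "
from h import *
goto(0.585,0.040,0.43,36)
"
```

```text
t: 9.05
eef_pos: [0.5859, 0.0403, 0.4298]
ee_rot: [0.453, 0.892, -0.0, -0.0]
ft_force: [2.4, -3.1, 0.2]
finger_gap: 0.0388
pos [0.5859 0.0403 0.4298] yaw 36.17 delta [ 0.0003 -0.0009 -0.0002] roll 0.003 tilt [-9.e-04  4.e-04 -1.e+00]
```

```bash
python3 -m crank '-0.0025 0 0 0 0.25; -0.0025 0 0 0 0.25;-0.0025 0 0 0 0.25' 15; python3 -c "
from h import *
goto(0.585,0.040,0.43,36)
"
```

```text
t: 9.35
eef_pos: [0.5871, 0.0391, 0.4295]
ee_rot: [0.452, 0.892, 0.0, -0.001]
ft_force: [-0.2, -0.6, -1.0]
finger_gap: 0.039
pos [0.5871 0.0391 0.4295] yaw 36.22 delta [ 0.0019 -0.0012 -0.0005] roll 0.0039 tilt [-0.0023  0.0018 -1.    ]
```

```bash
python3 -m crank '0 0 0.002 0 0.25; 0 0 0.003 0 0.25; 0 0 0.003 0 0.6; 0 0 0.003 0 0.6; 0 0 0.003 0 0.6;0 0 0.003 0 0.6' 15; python3 -c "
from h import *
goto(0.585,0.040,0.43,36)
for c in('scene','wrist'):
  p=snap(c,c+'7.png');save(p,c+'7.pkl')
"
python3 - <<'E'
import cv2
a=cv2.imread('pics/scene7.png')
cv2.imwrite('pics/c7.png',cv2.resize(a[140:260,260:420],None,fx=5,fy=5,interpolation=cv2.INTER_CUBIC))
E
```

```text
t: 9.95
eef_pos: [0.5876, 0.038, 0.4272]
ee_rot: [0.453, 0.892, 0.0, 0.0]
ft_force: [-0.3, 0.2, 0.3]
finger_gap: 0.0559
pos [0.5876 0.038  0.4272] yaw 36.15 delta [ 0.0031 -0.0009 -0.0028] roll 0.0026 tilt [ 4.e-04  0.e+00 -1.e+00]
```

View pics/c7.png

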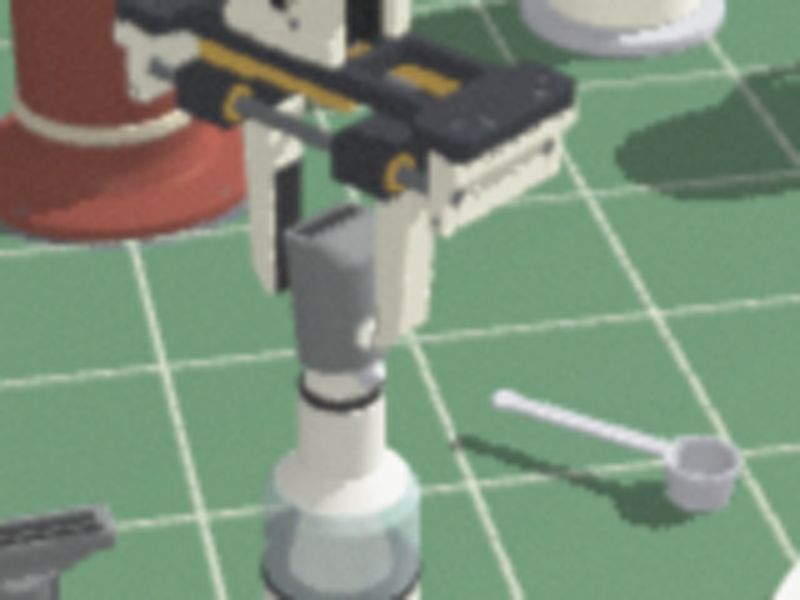

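View pics/wrist7.png

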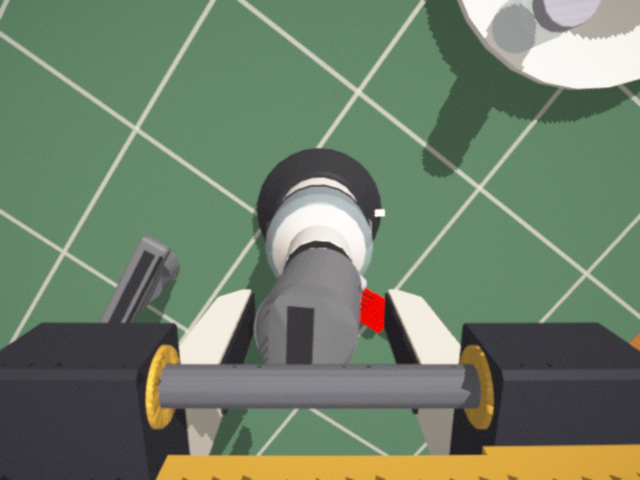

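```bash
python3 -m crank '0.0025 -0.0005 0 0 0.75; 0.0025 -0.0005 0 0 0.75; 0.0025 -0.0005 0.012 0 0.75; 0.0025 -0.0005 0.024 0 0.75; 0.0025 -0.0005 0.031 0 0.75; 0.0025 -0.0005 0.031 0 0.75' 8; python3 -c "
from h import *
goto(0.585,0.040,0.396,36)
for c in('scene','wrist'):
  p=snap(c,c+'8.png');save(p,c+'8.pkl')
"
python3 - <<'E'
import cv2
a=cv2.imread('pics/scene8.png')
cv2.imwrite('pics/c8.png',cv2.resize(a[140:260,260:420],None,fx=5,fy=5,interpolation=cv2.INTER_CUBIC))
E
```

```text
t: 10.65
eef_pos: [0.5852, 0.0398, 0.394]
ee_rot: [0.453, 0.892, -0.001, -0.002]
ft_force: [-0.6, -0.2, -0.1]
finger_gap: 0.0695
pos [0.5852 0.0398 0.394 ] yaw 36.15 delta [ 0.0002 -0.     -0.002 ] roll 0.0027 tilt [-4.1e-03 -4.0e-04 -1.0e+00]
```

View pics/c8.png

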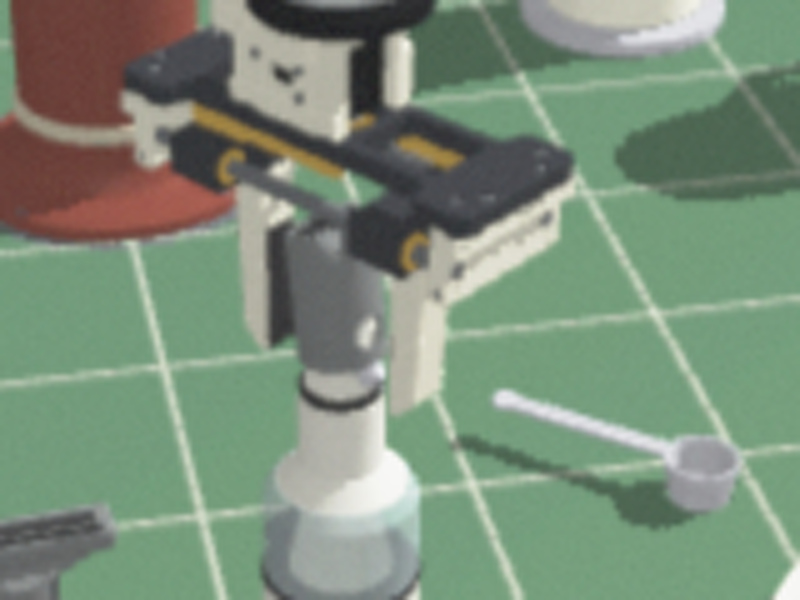

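View pics/wrist8.png

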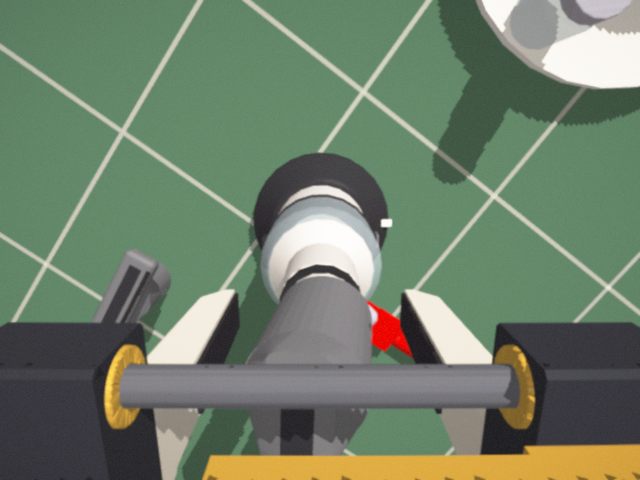

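```bash
python3 -m crank '0 0 0 0 0.5; 0 0 0 0 0.4; 0 0 0 0 0.3; 0 0 0 0 0.3; 0 0 0 0 0.3; 0 0 0 0 0.3' 12; python3 -c "
from h import *
goto(0.585,0.040,0.396,36)
print(monitor.sense()['finger_gap'])
for c in('scene','wrist'):
  p=snap(c,c+'9.png');save(p,c+'9.pkl')
"
python3 - <<'E'
import cv2
a=cv2.imread('pics/scene9.png')
cv2.imwrite('pics/c9.png',cv2.resize(a[140:260,260:420],None,fx=5,fy=5,interpolation=cv2.INTER_CUBIC))
E
```

```text
t: 11.35
eef_pos: [0.5862, 0.0402, 0.3965]
ee_rot: [0.453, 0.892, 0.001, 0.001]
ft_force: [1.9, 1.6, 0.1]
finger_gap: 0.039
pos [0.5862 0.0402 0.3965] yaw 36.18 delta [ 0.0005 -0.0011  0.0005] roll 0.0032 tilt [ 2.7e-03  8.0e-04 -1.0e+00]
0.03904460013747004
```

View pics/c9.png

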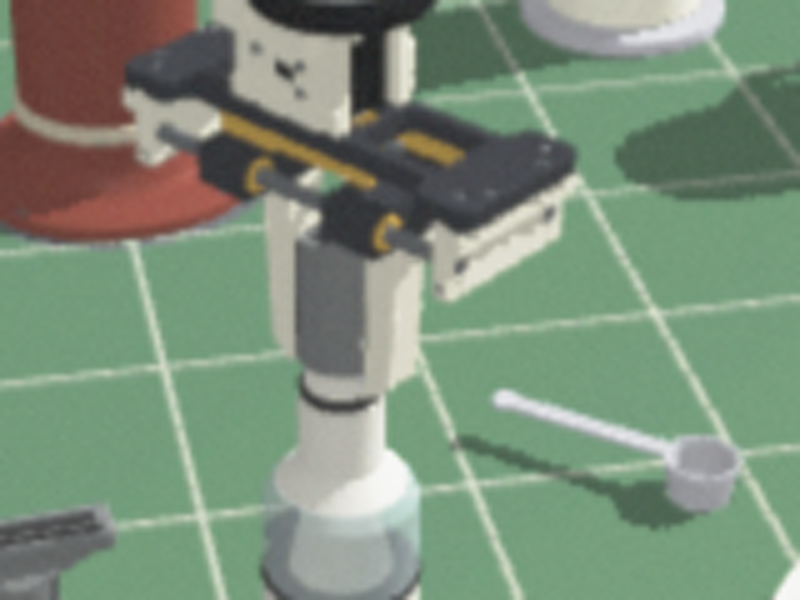

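View pics/wrist9.png

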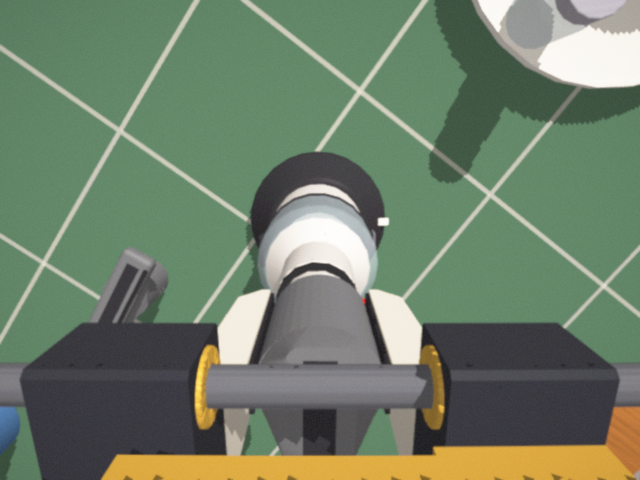

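```bash
python3 -m crank '0 0 0 0 0.3; 0 0 0 0 0.3; 0 0 0.002 0 0.3; 0 0 0.004 0 0.3; 0 0 0.005 0 0.3; 0 0 0.005 0 0.3' 22; python3 -c "
from h import *
goto(0.585,0.040,0.396,36)
print(monitor.sense()['finger_gap'],monitor.sense()['ft_force'])"
```

```text
t: 12.05
eef_pos: [0.5859, 0.0399, 0.3914]
ee_rot: [0.453, 0.892, 0.0, 0.0]
ft_force: [3.8, 1.5, 2.4]
finger_gap: 0.0387
pos [0.5859 0.0399 0.3914] yaw 36.16 delta [ 0.0006 -0.0007 -0.0046] roll 0.0028 tilt [ 1.2e-03  4.0e-04 -1.0e+00]
0.03871355462696027 [3.76593682 1.45401694 2.39455595]
```

```bash
python3 -m crank '0 0 0.001 0 0.3; 0 0 0.002 0 0.3; 0 0 0.003 0 0.3; 0 0 0.003 0 0.3' 22; python3 -c "
from h import *
goto(0.585,0.040,0.396,36)
print(monitor.sense()['finger_gap'],monitor.sense()['ft_force'])
for c in('scene','wrist'):
  p=snap(c,c+'10.png');save(p,c+'10.pkl')
"
python3 - <<'E'
import cv2
a=cv2.imread('pics/scene10.png')
cv2.imwrite('pics/c10.png',cv2.resize(a[160:260,300:380],None,fx=8,fy=6,interpolation=cv2.INTER_CUBIC))
a=cv2.imread('pics/scene9.png')
cv2.imwrite('pics/c9b.png',cv2.resize(a[160:260,300:380],None,fx=8,fy=6,interpolation=cv2.INTER_CUBIC))
E
```

```text
t: 12.45
eef_pos: [0.5858, 0.0399, 0.3884]
ee_rot: [0.453, 0.892, 0.0, 0.0]
ft_force: [3.3, 3.4, 5.5]
finger_gap: 0.0391
pos [0.5858 0.0399 0.3884] yaw 36.16 delta [ 0.0006 -0.0006 -0.0076] roll 0.0028 tilt [ 1.e-03  2.e-04 -1.e+00]
0.03907158215564357 [3.26701822 3.39870847 5.48025374]
```

View pics/c10.png

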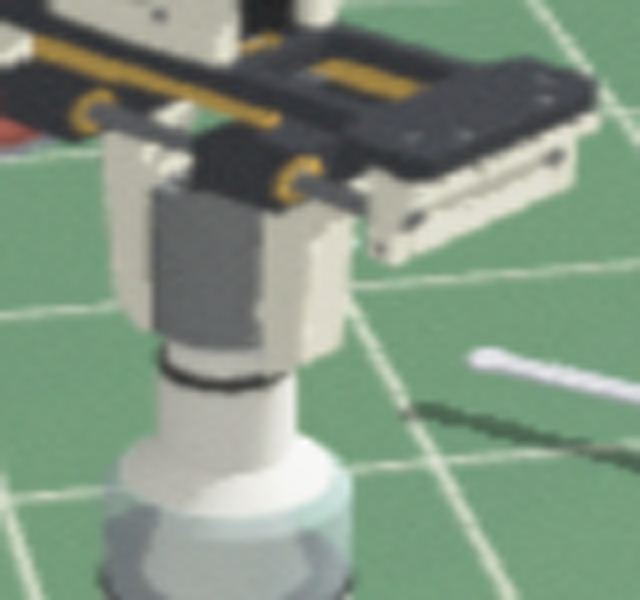

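View pics/c9b.png

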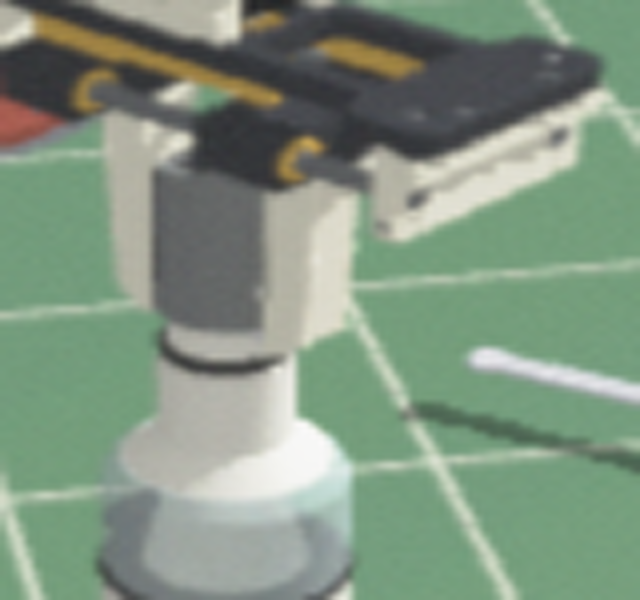

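View pics/wrist10.png

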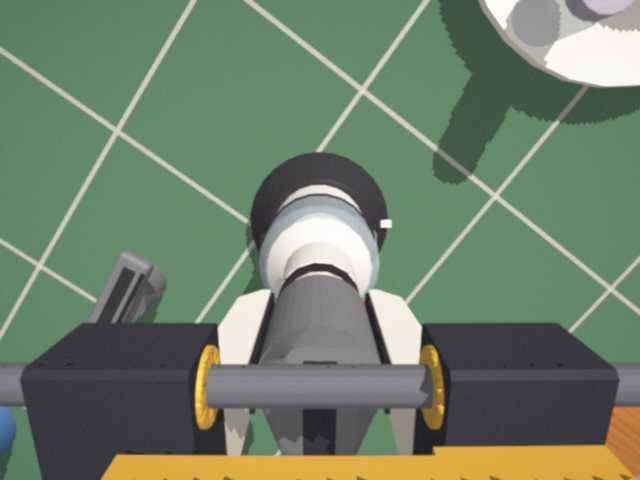

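```bash
python3 -m crank '0 0 0.001 0 0.3; 0 0 0.002 0 0.3; 0 0 0.003 0 0.3; 0 0 0.003 0 0.3' 25; python3 -c "
from h import *
goto(0.585,0.040,0.396,36)
print(monitor.sense()['finger_gap'],monitor.sense()['ft_force'])"
```

```text
t: 12.95
eef_pos: [0.5858, 0.04, 0.3852]
ee_rot: [0.453, 0.892, 0.0, 0.0]
ft_force: [4.0, 2.9, -0.6]
finger_gap: 0.0389
pos [0.5858 0.04   0.3852] yaw 36.17 delta [ 0.0005 -0.0007 -0.0108] roll 0.0029 tilt [ 1.2e-03  4.0e-04 -1.0e+00]
0.03886074998071769 [ 4.0181493   2.86128581 -0.61599083]
```

```bash
python3 -c "
from h import *
for c in('scene','wrist'):
  p=snap(c,c+'11.png');save(p,c+'11.pkl')
"
python3 - <<'E'
import cv2
a=cv2.imread('pics/scene11.png')
cv2.imwrite('pics/c11.png',cv2.resize(a[160:260,300:380],None,fx=8,fy=6,interpolation=cv2.INTER_CUBIC))
E
```

```text
(no output)
```

View pics/c11.png

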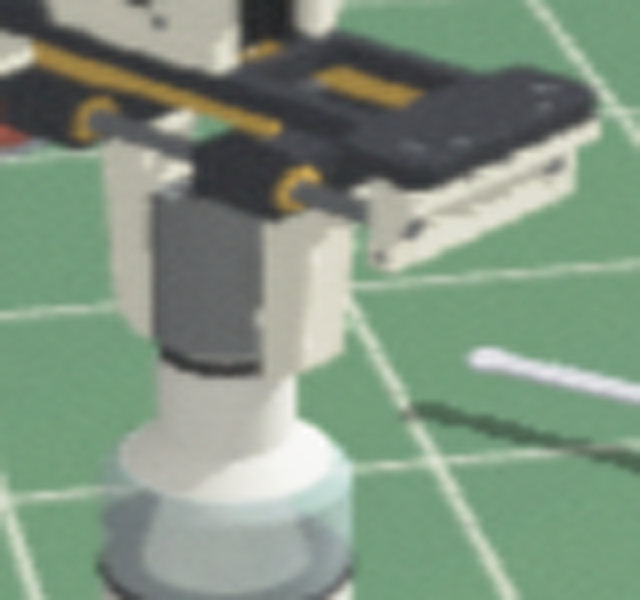

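View pics/wrist11.png

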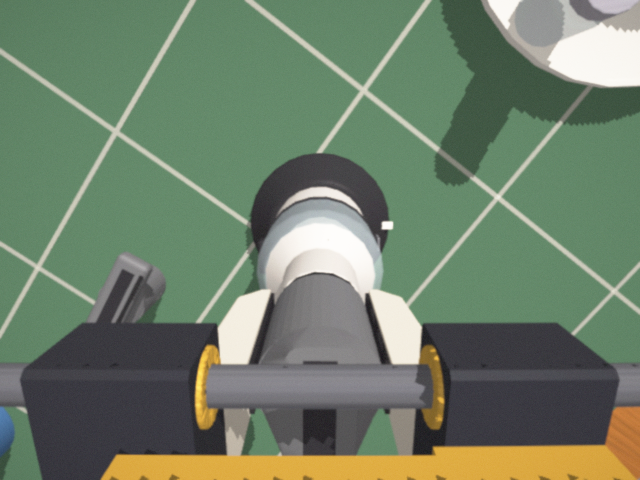

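```bash
python3 -m crank '0 0 0 0 0.5; 0 0 0 0 0.7; 0 0 0 0 0.7; 0 0 -0.015 0 0.7; 0 0 -0.03 0 0.7; 0 0 -0.036 0 0.7; 0 0 -0.036 0 0.7' 20; python3 -c "
from h import *
goto(0.585,0.040,0.396,36)
for c in('scene','wrist'):
  p=snap(c,c+'12.png');save(p,c+'12.pkl')
"
python3 - <<'E'
import cv2
a=cv2.imread('pics/scene12.png')
cv2.imwrite('pics/c12.png',cv2.resize(a[160:260,300:380],None,fx=8,fy=6,interpolation=cv2.INTER_CUBIC))
E
```

```text
t: 13.75
eef_pos: [0.5853, 0.0392, 0.4213]
ee_rot: [0.453, 0.891, -0.0, -0.0]
ft_force: [0.3, 0.3, 0.3]
finger_gap: 0.0651
pos [0.5853 0.0392 0.4213] yaw 36.12 delta [0.0008 0.0003 0.0253] roll 0.002 tilt [-5.e-04 -7.e-04 -1.e+00]
```

View pics/c12.png

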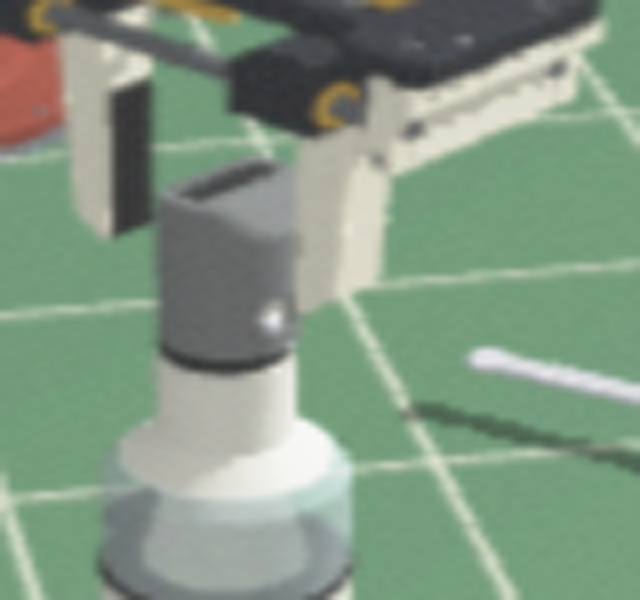

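View pics/wrist12.png

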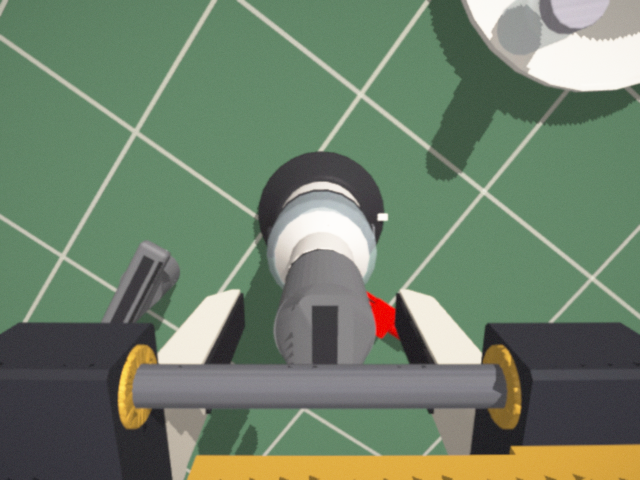

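```bash
python3 - <<'E'
from h import *
for f,a in(('wrist12.pkl',(275,380,270,365)),('scene12.pkl',(315,340,180,225))):
    p=load(f); P,uv=cloud(p,*a); m=np.hypot(P[:,0]-.585,P[:,1]-.04)<.025; P=P[m]; uv=uv[m]
    h,e=np.histogram(P[:,2],np.arange(.2,.3,.003)); print(f,list(zip(np.round(e,3),h)))
    print(np.percentile(P[:,2],[50,90,95,98]))
p=load('scene12.pkl')
for X in ([.604,.054,.216],[.585,.04,.2],[.601,.0516,.226]): print(proj(p,X))
a=cv2.cvtColor(p['frame'],cv2.COLOR_RGB2BGR)
cv2.imwrite('pics/c12b.png',cv2.resize(a[185:230,310:350],None,fx=16,fy=13,interpolation=cv2.INTER_NEAREST))
t=snap('top','top12.png'); save(t,'top12.pkl'); P,uv=cloud(t,270,330,200,260); m=P[:,2]>.265; print(m.sum(),P[m].mean(0),P[m].max(0),np.median(P[P[:,2]>.255][:,2]))
E
```

```text
wrist12.pkl [(np.float64(0.2), np.int64(5)), (np.float64(0.203), np.int64(0)), (np.float64(0.206), np.int64(6)), (np.float64(0.209), np.int64(8)), (np.float64(0.212), np.int64(9)), (np.float64(0.215), np.int64(15)), (np.float64(0.218), np.int64(22)), (np.float64(0.221), np.int64(28)), (np.float64(0.224), np.int64(43)), (np.float64(0.227), np.int64(53)), (np.float64(0.23), np.int64(69)), (np.float64(0.233), np.int64(103)), (np.float64(0.236), np.int64(138)), (np.float64(0.239), np.int64(178)), (np.float64(0.242), np.int64(190)), (np.float64(0.245), np.int64(199)), (np.float64(0.248), np.int64(211)), (np.float64(0.251), np.int64(223)), (np.float64(0.254), np.int64(524)), (np.float64(0.257), np.int64(582)), (np.float64(0.26), np.int64(717)), (np.float64(0.263), np.int64(757)), (np.float64(0.266), np.int64(4046)), (np.float64(0.269), np.int64(369)), (np.float64(0.272), np.int64(0)), (np.float64(0.275), np.int64(0)), (np.float64(0.278), np.int64(0)), (np.float64(0.281), np.int64(0)), (np.float64(0.284), np.int64(0)), (np.float64(0.287), np.int64(0)), (np.float64(0.29), np.int64(0)), (np.f
[... 787 characters left out ...]
.float64(0.257), np.int64(22)), (np.float64(0.26), np.int64(25)), (np.float64(0.263), np.int64(30)), (np.float64(0.266), np.int64(25)), (np.float64(0.269), np.int64(90)), (np.float64(0.272), np.int64(13)), (np.float64(0.275), np.int64(0)), (np.float64(0.278), np.int64(0)), (np.float64(0.281), np.int64(0)), (np.float64(0.284), np.int64(0)), (np.float64(0.287), np.int64(0)), (np.float64(0.29), np.int64(0)), (np.float64(0.293), np.int64(0)), (np.float64(0.296), np.int64(0))]
[0.24139247 0.27046141 0.27147464 0.27201334]
[336.21771317 215.55860385]
[328.00824291 217.65291787]
[334.86243404 210.97623027]
3565 [0.55962113 0.03611889 0.59416676] [0.60791532 0.082008   0.63936957] 0.6054903905946374
```

View pics/c12b.png

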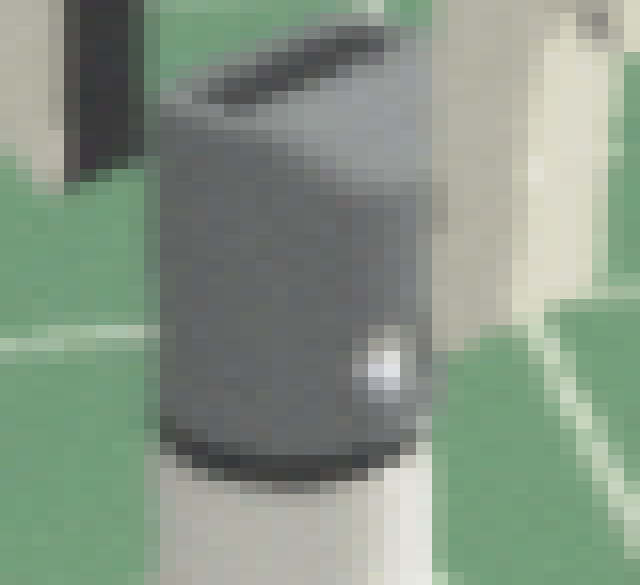

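```bash
python3 -m crank '0 0.0003 0 0 0.4; 0 0.0003 0 0 0.3; 0 0.0003 0 0 0.3; 0 0.0003 0 0 0.3; 0 0.0003 0.002 0 0.3; 0 0.0003 0.004 0 0.3; 0 0.0003 0.005 0 0.3; 0 0.0003 0.005 0 0.3' 30; python3 -c "
from h import *
goto(0.585,0.040,0.396,36)
print(monitor.sense()['finger_gap'],monitor.sense()['ft_force'])"
```

```text
t: 14.7
eef_pos: [0.5861, 0.04, 0.4162]
ee_rot: [0.453, 0.892, 0.0, 0.0]
ft_force: [0.8, 0.2, 1.1]
finger_gap: 0.0386
pos [0.5861 0.04   0.4162] yaw 36.16 delta [ 0.0007 -0.0009  0.0202] roll 0.0028 tilt [ 0.001  0.    -1.   ]
0.038610779300653625 [0.84071393 0.24127171 1.11246119]
```

```bash
python3 -m crank '0 0 0.0015 0 0.3; 0 0 0.003 0 0.3; 0 0 0.004 0 0.3; 0 0 0.004 0 0.3' 30; python3 -m crank '0 0 0.001 0 0.3; 0 0 0.002 0 0.3; 0 0 0.002 0 0.3' 30; python3 -c "
from h import *
print(monitor.sense()['finger_gap'],monitor.sense()['ft_force'])
p=snap('scene','scene13.png'); save(p,'scene13.pkl')
a=cv2.cvtColor(p['frame'],cv2.COLOR_RGB2BGR)
cv2.imwrite('pics/c13.png',cv2.resize(a[160:260,300:380],None,fx=8,fy=6,interpolation=cv2.INTER_CUBIC))"
```

```text
t: 15.1
eef_pos: [0.5861, 0.04, 0.4123]
ee_rot: [0.453, 0.892, 0.0, 0.0]
ft_force: [1.4, 0.3, 3.6]
finger_gap: 0.0384
t: 15.4
eef_pos: [0.5861, 0.04, 0.4103]
ee_rot: [0.453, 0.892, 0.0, 0.0]
ft_force: [0.7, 0.8, 4.1]
finger_gap: 0.0383
0.038329936497853746 [0.71067753 0.80330863 4.14533237]
```

View pics/c13.png

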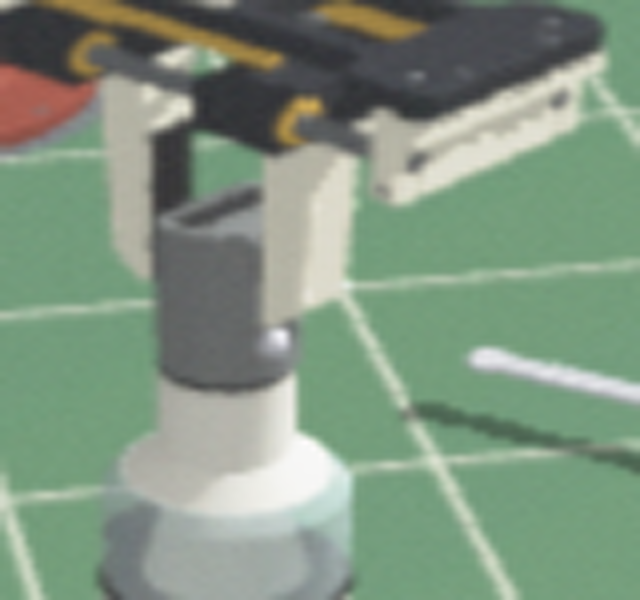

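```bash
python3 -m crank '0 0 0.001 0 0.3; 0 0 0.002 0 0.3; 0 0 0.002 0 0.3' 32; python3 -m crank '0 0 0.001 0 0.3; 0 0 0.002 0 0.3; 0 0 0.002 0 0.3' 32;
```

```text
t: 15.75
eef_pos: [0.586, 0.04, 0.4085]
ee_rot: [0.453, 0.892, 0.0, 0.0]
ft_force: [0.7, 1.5, 5.4]
finger_gap: 0.0391
t: 16.05
eef_pos: [0.586, 0.0399, 0.4069]
ee_rot: [0.453, 0.892, 0.0, 0.001]
ft_force: [0.4, 0.8, 7.4]
finger_gap: 0.0387
```

```bash
python3 -m crank '0 0 0.001 0 0.3; 0 0 0.0015 0 0.3; 0 0 0.0015 0 0.3' 35; python3 -m crank '0 0 0.001 0 0.3; 0 0 0.0015 0 0.3; 0 0 0.0015 0 0.3' 35;
```

```text
t: 16.35
eef_pos: [0.586, 0.0398, 0.4061]
ee_rot: [0.453, 0.892, 0.0, 0.001]
ft_force: [-0.4, 0.3, 10.6]
finger_gap: 0.0387
t: 16.65
eef_pos: [0.586, 0.0397, 0.4054]
ee_rot: [0.453, 0.892, 0.001, 0.001]
ft_force: [-1.7, 0.8, 13.4]
finger_gap: 0.0385
```

```bash
python3 -m crank '0 0 0.001 0 0.3; 0 0 0.0015 0 0.3; 0 0 0.0015 0 0.3' 38; python3 -c "
from h import *
print(monitor.sense()['ft_force'])
p=snap('scene','scene14.png'); save(p,'scene14.pkl')
a=cv2.cvtColor(p['frame'],cv2.COLOR_RGB2BGR)
cv2.imwrite('pics/c14.png',cv2.resize(a[160:260,300:380],None,fx=8,fy=6,interpolation=cv2.INTER_CUBIC))"
```

```text
t: 16.95
eef_pos: [0.5859, 0.0397, 0.4051]
ee_rot: [0.453, 0.892, 0.001, 0.001]
ft_force: [-2.3, 1.6, 18.5]
finger_gap: 0.0387
[-2.25026887  1.60075978 18.53897529]
```

View pics/c14.png

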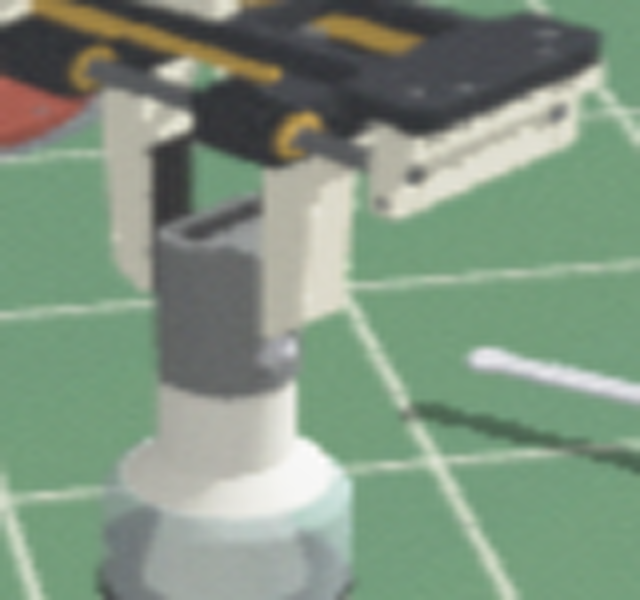

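```bash
python3 -m crank '0 0 -0.003 0 0.3; 0 0 -0.006 0 0.3; 0 0 -0.010 0 0.3; 0 0 -0.013 0 0.3; 0 0 -0.013 0 0.3' 30; python3 -c "
from h import *
print(monitor.sense()['ft_force'])
p=snap('scene','scene15.png'); save(p,'scene15.pkl')
a=cv2.cvtColor(p['frame'],cv2.COLOR_RGB2BGR)
cv2.imwrite('pics/c15.png',cv2.resize(a[160:260,300:380],None,fx=8,fy=6,interpolation=cv2.INTER_CUBIC))"
```

```text
t: 17.5
eef_pos: [0.5862, 0.04, 0.4145]
ee_rot: [0.453, 0.892, 0.0, 0.001]
ft_force: [3.4, 1.1, 0.4]
finger_gap: 0.0387
[3.41632982 1.11117382 0.37924308]
```

View pics/c15.png

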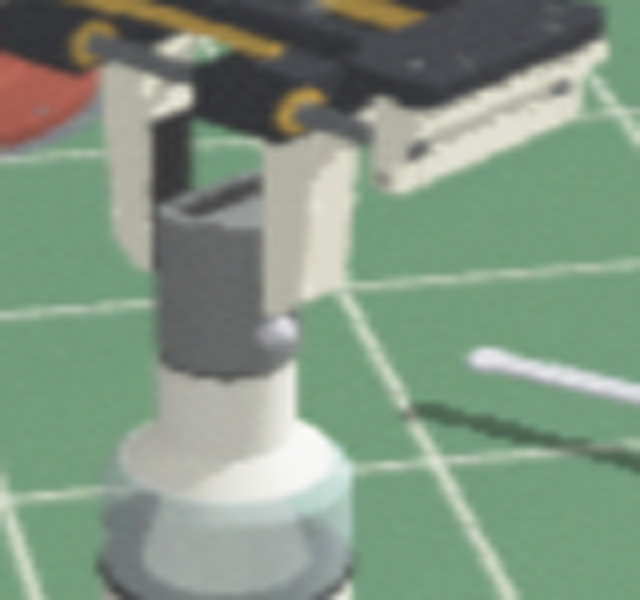

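Force is back near zero with the button out in the hole. Now I release, lift clear and check.

```bash
python3 -m crank '0 0 0 0 0.5; 0 0 0 0 0.7; 0 0 0 0 0.7; 0 0 -0.03 0 0.7; 0 0 -0.06 0 0.7; 0.0 0 -0.1 0 0.7; -0.04 0 -0.13 0 0.7; -0.04 0 -0.13 0 0.7; -0.04 0 -0.13 0 0.7' 20; python3 - <<'E'
from h import *
goto(0.585,0.04,0.5,36)
for c in('scene','wrist','top'):
  p=snap(c,c+'16.png');save(p,c+'16.pkl')
a=cv2.imread('pics/scene16.png')
cv2.imwrite('pics/c16.png',cv2.resize(a[180:280,300:380],None,fx=8,fy=6,interpolation=cv2.INTER_CUBIC))
p=load('wrist16.pkl'); u,v=proj(p,[.585,.04,.24]).astype(int); print(u,v)
a=cv2.imread('pics/wrist16.png'); cv2.imwrite('pics/w16c.png',cv2.resize(a[max(v-80,0):v+70,u-90:u+90],None,fx=4,fy=4,interpolation=cv2.INTER_CUBIC))
P,uv=cloud(p,u-80,u+80,max(v-80,0),v+80); m=np.hypot(P[:,0]-.585,P[:,1]-.04)<.026; P=P[m]
print('top z',np.percentile(P[:,2],[80,90,95]))
T=P[P[:,2]>.258]; print(T.mean(0),cv2.minAreaRect(T[:,:2].astype(np.float32)*1e3))
E
```

```text
t: 18.45
eef_pos: [0.6093, 0.0065, 0.5442]
ee_rot: [0.454, 0.891, -0.0, -0.0]
ft_force: [-0.7, 0.1, 0.2]
finger_gap: 0.0648
pos [0.6093 0.0065 0.5442] yaw 36.01 delta [0.0414 0.0001 0.0442] roll 0.0002 tilt [-1.2e-03 -3.0e-04 -1.0e+00]
321 185
top z [0.26370837 0.26410695 0.2644116 ]
[0.58594323 0.03988094 0.26297618] ((586.03759765625, 39.27793884277344), (27.816184997558594, 40.109336853027344), 37.06340789794922)
```

View pics/c16.png

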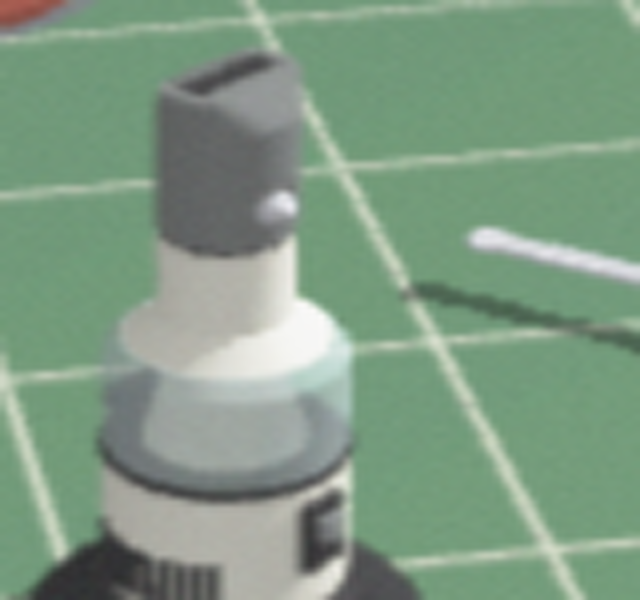

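View pics/w16c.png

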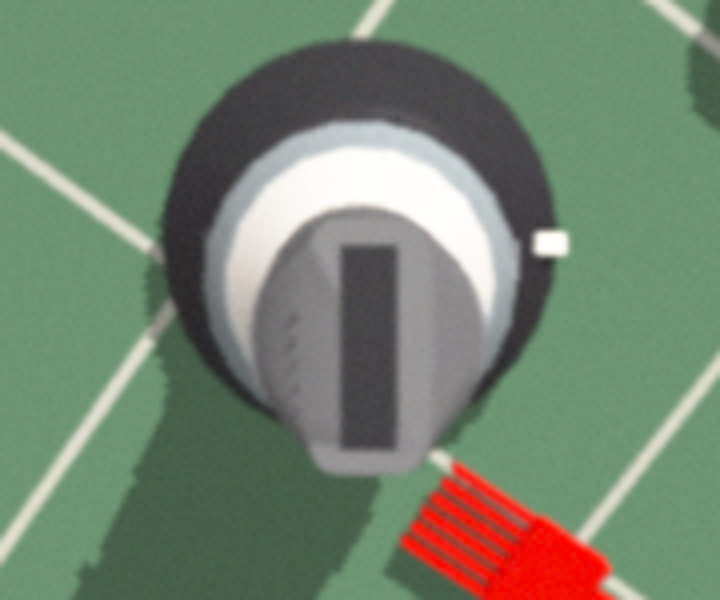

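View pics/scene16.png

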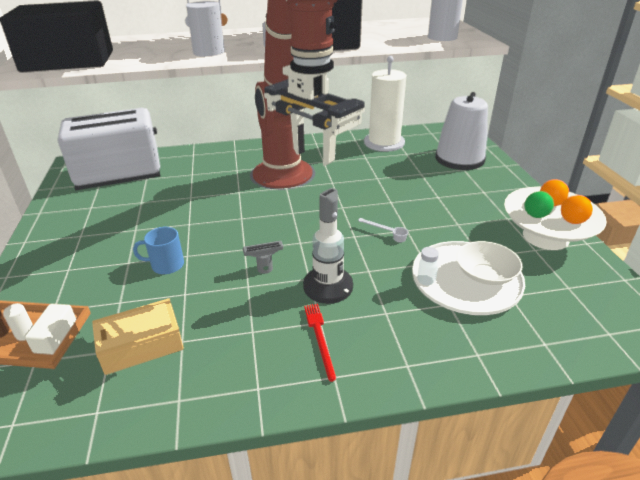

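```bash
python3 - <<'E'
from h import *
def an(p,c,lab):
    u,v=proj(p,[.6036,.0535,.216]).astype(int)
    P,uv=cloud(p,u-9,u+10,v-9,v+10)
    Q=P[:,:2]-c; r=np.hypot(*Q.T)*1e3; th=np.degrees(np.arctan2(Q[:,1],Q[:,0])); m=(abs(P[:,2]-.216)<.012)&(r<30)
    o=np.argsort(-r[m])[:12]; print(lab,[(int(a),int(b),round(float(z)*1e3)) for a,b,z in zip(r[m][o],th[m][o],P[m][o,2])])
    s=np.median(r[m&(th<20)&(th>-20)]);print(' sleeve r',s)
for f in('scene5','scene12','scene16'): an(load(f+'.pkl'),np.array([.585,.04]),f)
p=load('scene16.pkl'); print(proj(p,[.6036,.0535,.216]),proj(p,[.585,.04,.2625]))
p=snap('scene'); 
for n in('snap_tip','nozzle','inlet','nozzle_mid'):
    for r in viewer.place_of(p,n)[:2]: print(n,round(r['p'],2),np.round(w(p,r['xyz']),4))
# wide nozzle etc. unchanged
a=load('top0.pkl')['frame'].astype(int);b=load('top16.pkl')['frame'].astype(int)
for n,(u,v) in dict(wide=(362,285),scoop=(208,305),brush=(325,200),jar=(205,222),box=(478,202)).items():
    print(n,abs(a-b)[v-18:v+18,u-22:u+22].mean())
E
```

```text
scene5 [(24, 25, 217), (23, 20, 218), (23, 27, 219), (23, 28, 221), (22, 36, 220), (22, 37, 217), (22, 17, 220), (22, 17, 217), (21, 18, 222), (20, 26, 220), (20, 44, 220), (20, 27, 205)]
 sleeve r 16.901854582555693
scene12 [(23, -11, 225), (22, -21, 219), (22, -16, 212), (22, -11, 217), (22, -22, 227), (22, -16, 219), (22, -5, 214), (22, -5, 216), (22, 31, 215), (21, 39, 219), (21, 17, 212), (21, 5, 226)]
 sleeve r 20.418405911234526
scene16 [(24, 9, 219), (23, 26, 219), (23, -1, 225), (23, -21, 227), (23, -1, 222), (23, 4, 212), (23, -16, 215), (23, 28, 216), (23, 35, 217), (23, 0, 219), (22, 15, 228), (22, -11, 219)]
 sleeve r 20.529855665859337
[335.94828058 215.4819919 ] [328.02783741 192.88823631]
nozzle 0.82 [0.5853 0.0381 0.2019]
inlet 0.9 [0.5867 0.0423 0.1964]
nozzle_mid 0.63 [0.5862 0.041  0.2333]
nozzle_mid 0.27 [ 0.489  -0.1053  0.005 ]
wide 6.755471380471381
scoop 7.548611111111111
brush 24.37415824915825
jar 0.44612794612794615
box 21.049031986531986
```

```bash
python3 -m crank '0 0.04 0 0 0.7; -0.01 0.08 0.03 0 0.7; -0.01 0.1 0.05 0 0.7; -0.01 0.1 0.05 0 0.7; -0.01 0.1 0.05 0 0.7'; python3 - <<'E'
from h import *
p=snap('wrist','wrist17.png');save(p,'wrist17.pkl')
u,v=proj(p,[.6036,.0535,.216]).astype(int); print(u,v)
a=cv2.imread('pics/wrist17.png'); cv2.imwrite('pics/w17c.png',cv2.resize(a[max(v-50,0):v+50,max(u-60,0):u+60],None,fx=6,fy=6,interpolation=cv2.INTER_CUBIC))
c=np.array([.5855,.0397])
P,uv=cloud(p,u-25,u+25,v-25,v+25);Q=P[:,:2]-c; r=np.hypot(*Q.T)*1e3; th=np.degrees(np.arctan2(Q[:,1],Q[:,0])); m=(P[:,2]>.206)&(r<30)
o=np.argsort(-r[m])[:12]; print([(round(float(a),1),int(b),round(float(z)*1e3,1)) for a,b,z in zip(r[m][o],th[m][o],P[m][o,2])])
E
```

```text
t: 19.35
eef_pos: [0.696, 0.0586, 0.494]
ee_rot: [0.453, 0.892, -0.001, -0.001]
ft_force: [-1.1, -0.3, 1.2]
finger_gap: 0.065
195 173
[(22.3, 35, 213.8), (22.3, 38, 215.3), (22.2, 33, 213.5), (22.2, 34, 215.5), (22.2, 37, 215.1), (22.1, 37, 217.1), (22.1, 32, 215.4), (22.1, 36, 212.8), (22.1, 30, 215.1), (21.9, 42, 215.6), (21.9, 35, 214.3), (21.8, 40, 213.6)]
```

View pics/w17c.png

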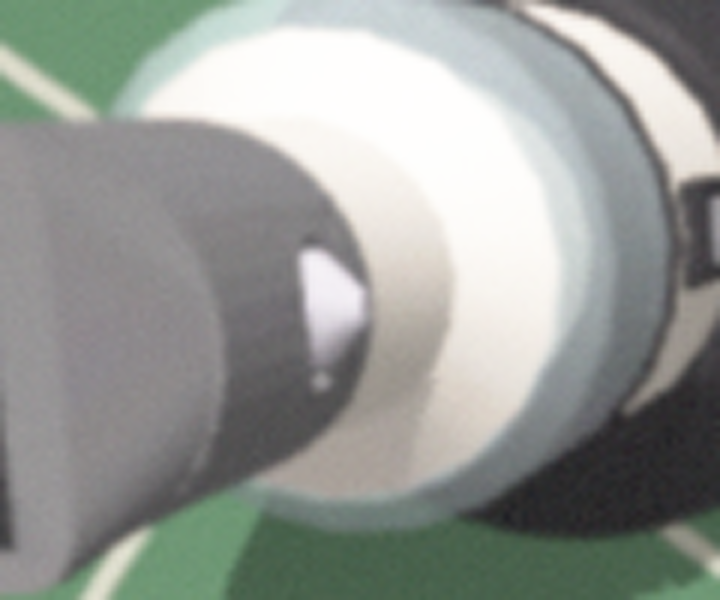

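```bash
python3 -c "
from h import *
print(workorder.close_job())"
```

```text
the job is handed in; nothing more can be done
None
```

The slot nozzle is on the vacuum's inlet and held down against its seal, with the spring button out through the hole. I handed the job in at about 19.4 s of the 58 s allowed.

**What I did:**
1. I picked the nozzle up with its hole turned to the button's side and slipped it over the inlet until it hung on the button.
2. I re-gripped lower, so that one finger pressed the button flush, and slid the nozzle down over it. I last read about 5.5 N down before the button slipped under.
3. I re-gripped above the hole and pushed the nozzle home. The last reading was 18.5 N, a little above the stated 14 N. Then I eased off, let go and backed away.

**Last checks:**
- **Seated:** the nozzle's top is at 264 mm, which puts its rim about 2 mm above the shoulder. A locked rim should be at 1.5 mm or less, so the reading agrees only within the camera error. The rubber ring no longer shows, and the nozzle stayed down after I let go, which fits a lock.
- **Button:** it stands out through the hole at 36°, with the tip measured 22.3 mm from the axis (23 mm expected).
- **Hole position:** it looks very slightly turned relative to the button.
- **Other things:** they look unmoved in the scene picture. A pixel comparison of the top views also changed at the brush and the box. I put that down to the arm's shadow and did not check further.
- **Networks:** on the last scene picture they did not report the button tip. They placed the nozzle's rim at 0.202 m, which agrees.

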